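# Load the rind-marking spindle

### The job

Set up the cheese rind-marking machine: thread the long grooved roller onto the horizontal spindle first, then the short plain roller after it, and push the sliding end bearing along its bed until it is fully home, so that its cap covers the spindle's end and keeps both rollers against the drive block. Leave the cheese wheel, the jar and the crock where they stand.

Things in the scene. Friction and masses are not known exactly. Their poses are not given: they have to be found in the camera images.
- machine: Fixed machine: grey drive block (85 x 75 mm, 126 mm high) with a level steel spindle over a low bed. Origin: on the table under the spindle's root (face of the shoulder boss, 6 mm off the block); z up; spindle points along -y: 12 mm thick, 100 mm long, axis 100 mm above the table, last 10 mm tapered to 6 mm. Bed 90 mm wide, to y = -330 mm, 24 mm high (36 mm at its outer end stop).
- rod_tip (a point): Centre of the free end of the spindle, 100 mm out from the root along the machine's -y and 100 mm above the table; axes as the machine's.
- tail (a joint): Travel (m) of the sliding end bearing towards the drive block: 0 = farthest out (rim of its cap 235 mm from the spindle's root), 0.156 = fully home at its stop (rim 79 mm from the root, 21 mm over the spindle). Friction about 2.5 N; stays where left. The rollers fill 74 mm, so 5 mm of play remains; on its way it pushes along threaded rollers that are not fully in.
- push_face (a point): Centre of the flat outer face of the end bearing's aluminium upright, 100 mm above the table; axes as the machine's. The upright is 56 mm wide, 14 mm thick, from 32 to 126 mm above the table; on its inner side it carries the cap, a cup 36 mm across open towards the spindle, its rim 40 mm from this face. Push this face along the machine's +y to close it.
- ribbed_center (a point): Centre of the long roller: pale wood, 56 mm in diameter, 44 mm long, two grooves (5 mm wide, 4.5 mm deep) round it 11.5 mm either side of the middle; a 20 mm bore right through along its own y (either end may go first). It lies with its bore level on two bars of a low wooden cradle, centre about 59 mm above the table.
- plain_center (a point): Centre of the short roller: pale wood, smooth, 48 mm in diameter, 30 mm long, a 20 mm bore right through along its own y (either end may go first). It lies with its bore level on two bars of a second, like cradle, centre about 54 mm above the table.
- cradle_a: Fixed wooden cradle under the long roller. Origin: centre of its underside; bars along its y. 44 mm wide in x, 90 mm long in y; base 10 mm high, bars and ends up to 35 mm, the bars' outer sides only 21 mm from the middle, so both sides of the roller are free.
- cradle_b: Fixed wooden cradle under the short roller, same shape as the other.
- cheese: Loose wheel of cheese, 162 mm across, 62 mm high; origin at the centre of its underside. To be left alone.
- jar: Loose closed glass jar with yellow lid, 60 mm across, 95 mm high; origin at the centre of its underside. To be left alone.
- crock: Loose terracotta crock, 110 mm across, 118 mm high; origin at the centre of its underside. To be left alone.
Things that resemble listed ones, but are neither listed nor needed, are in the scene too. Leave any black or red look-alike of the part that bears plain_center alone.

How it is judged:
By the outcome, as a careful person would: the job done as asked, in the order asked, and still so for the second after the job is handed in, with the robot touching nothing.
It also fails if it takes over 61 s, if anything falls off the work surface, if the arm or the gripper's body presses on something with over 40 N, if the wrist force passes 120 N, or if a joint passes its speed limit or range.

### The arm

A 6-joint arm with a two-finger parallel gripper is mounted at the origin on the work surface. World frame = base frame: x ahead of the robot, y to its left, z up, the work surface at z = 0. Lengths are in m, angles in degrees, forces in N, time in s.
With the tool pointing down it reaches from about 0.3 to 0.85 m from the base axis. Payload 4.2 kg.
Tool frame: the origin (TCP) lies midway between the tips of the shut fingers; the grasp point (between the pads) lies 19 mm behind it; z points along the fingers, y is the line along which they close (so a half turn about z gives the same grasp; the last joint's range is limited). The gripper opens to 91 mm and grips with 3 to 60 N. Pads are 32 mm wide; open, the fingers measure 118 mm over their backs; the gripper's body (76 mm by 178 mm) begins 60 mm behind the grasp point.
Start: joints at [71.333, 18.312, 89.639, -0, 72.044, -1.146], TCP at [0.173, 0.548, 0.214] pointing down, gripper open.
Joint ranges: [-177.97, 177.97], [-48.28, 115.42], [12.27, 149.76], [-77.06, 257.06], [2.81, 150.46], [-146.56, 146.56]. Speed limits (degrees/s): [147.25, 147.25, 180, 180, 180, 180].

### API

Orientations are given as a 3x3 rotation matrix whose columns are the frame's x, y, z axes.
In Python, from cell import env, imaging gives the robot as it stands.
- The arm moves only by the shell command python3 -m inch 'ROWS' [OPENING]. ROWS is JSON, a list of rows, each an object of numbers: "tx", "ty", "tz": the shift along the tool's x, y, z each as a share of 1000 mm, from -1 to 1; "twist": the turn about the tool's z as a share of 4 degrees, from -1 to 1. A call has 1 to 10 rows; each row shifts and turns the commanded pose from where the row before left it, along the tool's axes as they then stand; what a row does not reach is not made up. A row lasts 1/8 s, in which the tool goes at most 62.5 mm and 10.7 degrees, less where a joint would pass 70% of its speed; a pose out of reach is approached as far as the arm can. A call with a number of a shift or a turn outside -1 to 1 is refused whole. A call with a gripper value outside its range is refused whole. OPENING is the opening, from -1 (shut) to 1 (fully open), so that 0 is half open, set as the call begins (- or left out, the last holds). The fingers move at their own pace and stop on an object; the grip force is fixed at half the most. Time passes only in rows, so rows that do not move let the fingers close. It gives the time, the measured TCP pose, the force, the opening and the grip force at its end, in the units of the state.
- env.state(): the state, without advancing time (a new reading comes with each control period).
- imaging.grab_frame(name): name is "side" or "top" or "wrist"; returns a dict with "img" (480x640x3 uint8, red, green, blue), "depth" (480x640 float32, m along the optical axis (not along the pixel's ray), 0 where there is no reading), "intrinsics" (3x3 intrinsics, pixels), "rvec" (rotation vector, rad) and "tvec" (3), from world to camera coordinates, as OpenCV has them; the wrist camera has in their place "tool_from_camera" (4x4, takes a point from camera to tool coordinates, whose origin is the TCP and whose axes are the flange's). Camera axes: x right, y down, z forward; pixel columns grow to the right and rows downward; lengths in m; the calibration is good to about 2 mm. A picture is of the moment at which its call begins: read the wrist's pose just before it.
- env.hand_in(): hands the job in; it is judged then, once.
Trained networks look in a picture, given as the dict that the camera call returned (one of the last four; its "shot" number tells which), for a name from the list of things; names that differ only in an ending like _2 or _b are one class to them, and where a whole thing is asked for, a point or a joint stands for the part that bears it (a point fixed in the world has none). Each returns a list of dicts, best first, with "score" (0 to 1); they miss things now and then, are a little off and sometimes report something else, mostly with a low value. They report only what shows in the picture. A call takes as long as a camera call. They do not tell look-alikes from the thing itself.
- imaging.cut_out(name, picture): "mask" (480x640 bool, what is visible of it) and "at" ([column, row] in pixels, amid what is visible of it).
The state is a dict: "time": time; "q": joint angles; "joint_velocities": joint speeds; "joint_torque": joint torques, N m; "eef_pos": TCP position; "tool_rot": TCP orientation; "force": force on the tool from outside, world axes, zero at the start; "ft_torque": the same for the moment, N m; "opening": finger opening in m; "grasp_force": force on a finger pad.
Only numpy, scipy, OpenCV 4.12 (cv2) and the standard library are available. Lean on these libraries where they do the work, as an engineer would, in place of code of your own. Each camera call takes 0.05 s, during which the arm holds its last target. There are 200 camera calls.

## Working session

There is one attempt and no reset: what is moved stays moved. The work goes in short steps, Python scripts to look and compute and a shell command to move; the robot and the scene stay as the last step left them, time stands still between calls to the robot, and variables do not carry over. Pictures are saved under pics/ and viewed, at most 10 in all, crops included, and the job is handed in when it is done.

```bash
mkdir -p pics; ls; cat > h.py <<'E'
import numpy as np, cv2
from cell import env, imaging
def pose(f,st=None):
    if 'tool_from_camera' in f:
        T=np.eye(4);T[:3,:3]=np.array(st['tool_rot']);T[:3,3]=st['eef_pos']
        return T@np.array(f['tool_from_camera'])
    R=cv2.Rodrigues(np.array(f['rvec'],float))[0];t=np.array(f['tvec'],float).ravel()
    T=np.eye(4);T[:3,:3]=R.T;T[:3,3]=-R.T@t;return T
def cloud(f,T):
    K=np.array(f['intrinsics']);d=f['depth'];v,u=np.mgrid[:480,:640]
    P=np.stack([(u-K[0,2])/K[0,0]*d,(v-K[1,2])/K[1,1]*d,d],-1)
    return P@T[:3,:3].T+T[:3,3]
def save(n,img): cv2.imwrite('pics/'+n,img[...,::-1])
E
python3 - <<'E'
from h import *
s=env.state();print(s['time'],s['eef_pos'],s['opening']);print(np.round(s['tool_rot'],3))
for c in ['top','side']:
    f=imaging.grab_frame(c);save(c+'0.png',f['img']);T=pose(f);P=cloud(f,T);print(c,T.round(3).tolist())
    np.savez(c+'0.npz',P=P,d=f['depth'],img=f['img'])
    for n in ['machine','tail','ribbed_center','plain_center','cradle_a','cheese','jar','crock']:
        for r in imaging.cut_out(n,f)[:4]:
            m=r['mask']&(f['depth']>0);p=P[m]
            if len(p)<5: continue
            print(n,round(r['score'],2),np.round(r['at']),m.sum(),'med',np.median(p,0).round(3),'lo',np.percentile(p,2,0).round(3),'hi',np.percentile(p,98,0).round(3),'rgb',np.median(f['img'][m],0))
E
```

```text
pics
0.0 [0.17293691 0.54783403 0.21312196] 0.09135485547408655
[[-0.954  0.301 -0.001]
 [ 0.301  0.954 -0.002]
 [ 0.    -0.002 -1.   ]]
top [[0.018, -0.986, 0.165, 0.366], [-1.0, -0.018, 0.004, 0.014], [-0.001, -0.165, -0.986, 1.524], [0.0, 0.0, 0.0, 1.0]]
machine 0.75 [310. 300.] 5609 med [0.469 0.04  0.02 ] lo [ 0.427 -0.175  0.003] hi [0.517 0.244 0.13 ] rgb [176. 171. 168.]
tail 0.59 [358. 299.] 445 med [ 0.472 -0.097  0.113] lo [ 0.444 -0.115  0.013] hi [ 0.509 -0.076  0.129] rgb [178. 172. 172.]
ribbed_center 0.6 [246. 228.] 354 med [0.652 0.201 0.081] lo [0.628 0.178 0.047] hi [0.68  0.225 0.091] rgb [189.  147.5 101. ]
plain_center 0.77 [307. 203.] 195 med [0.726 0.043 0.029] lo [0.704 0.023 0.003] hi [0.745 0.062 0.037] rgb [56. 46. 42.]
plain_center 0.76 [287. 234.] 215 med [0.643 0.1   0.029] lo [0.621 0.08  0.003] hi [0.663 0.122 0.037] rgb [212.  61.  54.]
plain_center 0.66 [361. 220.] 245 med [ 0.693 -0.098  0.029] lo [ 0.67  -0.119 -0.001] hi [ 0.714 -0.076  0.037] rgb [210.  61.  53.]
plain_center 0.5 [323. 239.] 197 med [ 0.631 -0.008  0.074] lo [ 0.612 -0.021  0.05
[... 1979 characters left out ...]
646 0.168 0.018] lo [0.625 0.16  0.003] hi [0.675 0.213 0.036] rgb [66. 38. 22.]
cheese 0.98 [334. 432.] 8956 med [ 0.548 -0.414  0.062] lo [ 0.477 -0.472  0.041] hi [ 0.618 -0.337  0.064] rgb [202. 194. 121.]
cheese 0.34 [391. 329.] 1686 med [ 0.682 -0.246  0.068] lo [ 0.659 -0.258  0.001] hi [ 0.719 -0.177  0.097] rgb [123. 117.  15.]
jar 0.74 [393. 329.] 1593 med [ 0.681 -0.247  0.069] lo [ 0.659 -0.258  0.007] hi [ 0.711 -0.209  0.097] rgb [122. 117.  14.]
jar 0.62 [260. 160.] 1144 med [0.494 0.404 0.072] lo [0.445 0.383 0.025] hi [0.544 0.463 0.116] rgb [135.  74.  41.]
crock 0.91 [259. 160.] 1125 med [0.494 0.403 0.072] lo [0.446 0.383 0.026] hi [0.543 0.451 0.116] rgb [135.  73.  41.]
```

View pics/side0.png

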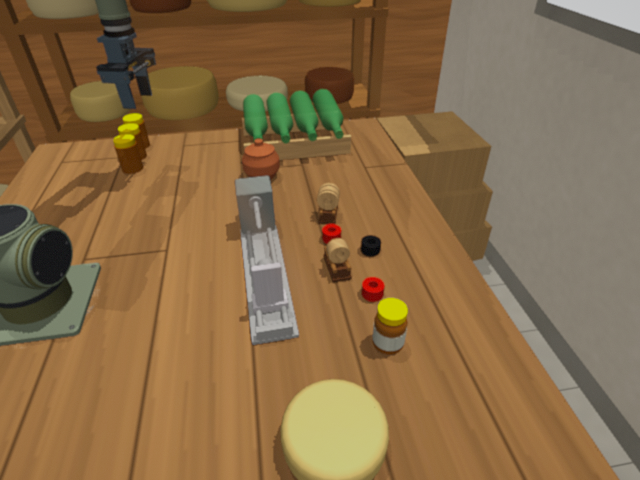

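View pics/top0.png

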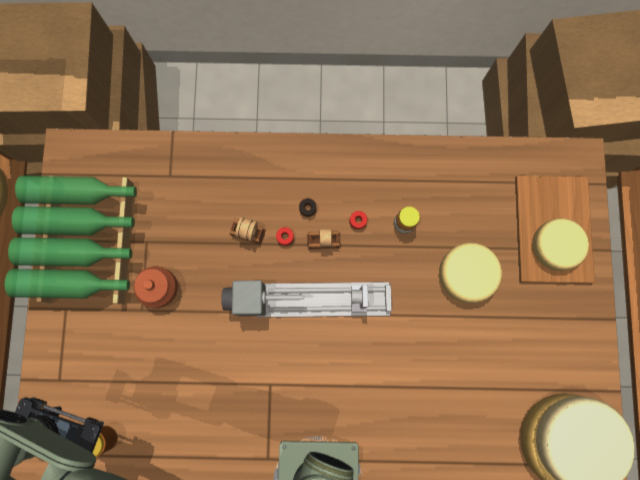

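```bash
python3 - <<'E'
from h import *
# spindle points etc from both clouds
for c in ['top','side']:
    P=np.load(c+'0.npz')['P'].reshape(-1,3)
    def box(x,y,z):
        return P[(P[:,0]>x[0])&(P[:,0]<x[1])&(P[:,1]>y[0])&(P[:,1]<y[1])&(P[:,2]>z[0])&(P[:,2]<z[1])]
    s=box((.44,.51),(-.06,.14),(.085,.115)); print(c,'spindle',len(s),s.min(0).round(3),s.max(0).round(3))
    for a in np.arange(-.05,.15,.01):
        q=s[(s[:,1]>=a)&(s[:,1]<a+.01)]
        if len(q): print(round(a,3),len(q),np.median(q,0).round(4),np.ptp(q[:,0]).round(3))
    b=box((.4,.56),(-.3,.3),(.012,.028));
    for a in np.arange(-.25,.25,.05):
        q=b[(b[:,1]>=a)&(b[:,1]<a+.05)]
        if len(q)>10: print('bed',round(a,2),len(q),np.percentile(q[:,0],[1,99]).round(4))
    for nm,x,y,z in [('block',(.4,.56),(.1,.3),(.118,.135)),('upr',(.42,.54),(-.15,-.05),(.118,.135)),('long',(.6,.7),(.15,.26),(.045,.1)),('short',(.59,.68),(-.05,.05),(.045,.1))]:
        q=box(x,y,z);
        if len(q):
            r=cv2.minAreaRect(q[:,:2].astype(np.float32)*1000); print(nm,len(q),r,np.percentile(q,[1,99],axis=0).round(3).tolist())
E
```

```text
top spindle 159 [0.463 0.046 0.096] [0.478 0.138 0.112]
0.04 7 [0.4724 0.0489 0.1004] 0.008
0.05 19 [0.4723 0.0565 0.1044] 0.011
0.06 20 [0.4721 0.0654 0.1042] 0.01
0.07 16 [0.4705 0.0756 0.1057] 0.008
0.08 16 [0.4703 0.0856 0.1044] 0.008
0.09 16 [0.4702 0.0959 0.1056] 0.008
0.1 15 [0.4688 0.1048 0.1052] 0.008
0.11 16 [0.4709 0.1148 0.1069] 0.008
0.12 15 [0.4687 0.1249 0.1057] 0.01
0.13 19 [0.4682 0.1351 0.105 ] 0.011
bed -0.2 146 [0.4374 0.5202]
bed -0.15 167 [0.4344 0.5208]
bed -0.1 191 [0.4332 0.5193]
bed -0.05 285 [0.4324 0.5163]
bed -0.0 270 [0.4291 0.5148]
bed 0.05 257 [0.4279 0.514 ]
bed 0.1 251 [0.4272 0.513 ]
bed 0.15 25 [0.4238 0.511 ]
block 995 ((467.4707336425781, 184.67941284179688), (82.83882904052734, 81.10246276855469), 0.9564375877380371) [[0.426, 0.15, 0.119], [0.509, 0.224, 0.132]]
upr 160 ((476.4941711425781, -95.83160400390625), (55.46068572998047, 37.75974655151367), 0.9716041088104248) [[0.449, -0.114, 0.118], [0.504, -0.077, 0.131]]
long 375 ((654.184814453125, 203.552734375), (45.06144332885742, 55.021018981933594), 73.63179016113281) [[0.625, 0.178, 0.048], 
[... 746 characters left out ...]
7 0.5066]
bed 0.1 215 [0.4283 0.5088]
bed 0.15 56 [0.426  0.5082]
block 652 ((466.73004150390625, 184.7570343017578), (85.67814636230469, 78.25267028808594), 0.7134298086166382) [[0.425, 0.147, 0.119], [0.508, 0.221, 0.128]]
upr 234 ((475.9495849609375, -99.57042694091797), (55.17667007446289, 37.35857009887695), 0.3080557584762573) [[0.449, -0.118, 0.118], [0.503, -0.084, 0.128]]
long 439 ((653.7020874023438, 200.64842224121094), (50.99809646606445, 56.169715881347656), 77.61231994628906) [[0.623, 0.174, 0.046], [0.682, 0.225, 0.087]]
short 380 ((634.9992065429688, -11.14010238647461), (47.792415618896484, 32.63503646850586), 2.57765531539917) [[0.612, -0.026, 0.045], [0.658, 0.004, 0.079]]
```

The side view shows the machine lengthwise: block at (255,190), spindle at (257,215), end bearing at (265,280). The long roller is at (328,195) and the pale short roller at (337,250). Red and black look-alikes lie at (332,232), (373,290) and (371,246). The top view agrees. I'll move above the long roller and twist.

```bash
python3 -m inch '[{"tx":-0.056,"ty":-0.0185},{"tx":-0.056,"ty":-0.0185},{"tx":-0.056,"ty":-0.0185},{"tx":-0.056,"ty":-0.0185},{"tx":-0.056,"ty":-0.0185},{"tx":-0.056,"ty":-0.0185},{"tx":-0.056,"ty":-0.0185},{"tx":-0.056,"ty":-0.0185},{"tx":-0.056,"ty":-0.0185},{"tx":-0.056,"ty":-0.0185}]' 1
python3 -m inch '[{"twist":1},{"twist":1},{"twist":1},{"twist":1},{"twist":1},{"twist":1},{"twist":1},{"twist":1},{"twist":1},{"twist":1}]'
python3 -m inch '[{"twist":1},{"twist":1},{"twist":1},{"twist":1},{"twist":1},{"twist":1},{"twist":1},{"twist":1},{"twist":1},{"twist":1}]'
python3 -m inch '[{"twist":1},{"twist":0.7},{}]'
cat > look.py <<'E'
import sys
from h import *
name,png,D,zc=sys.argv[1],sys.argv[2],float(sys.argv[3]),float(sys.argv[4])
s=env.state();f=imaging.grab_frame('wrist');save(png,f['img']);P=cloud(f,pose(f,s))
R=np.array(s['tool_rot']);p0=np.array(s['eef_pos']);print(s['time'],p0.round(4),R.round(3).tolist())
for r in imaging.cut_out(name,f)[:4]:
    m=r['mask']&(f['depth']>0);p=P[m];p=p[p[:,2]>zc]
    if len(p)<30: continue
    q=cv2.minAreaRect((p[:,:2]*1000).astype(np.float32));c=np.array(q[0])/1000
    top=p[p[:,2]>np.percentile(p[:,2],98)-.006]
    vt=np.linalg.svd(top[:,:2]-top[:,:2].mean(0),full_matrices=False)[2][0]
    print(round(r['score'],2),np.round(r['at']),len(p),'rgb',np.median(f['img'][m],0),'rect',np.round(q[0],1),np.round(q[1],1),round(q[2],1),'ztop',np.percentile(p[:,2],98).round(4),'top',top.mean(0).round(4),'axisang',np.degrees(np.arctan2(vt[1],vt[0])).round(1))
    d=R.T@(np.r_[c,0]-p0);print('  tool shift to rect centre',d[:2].round(4))
E
python3 look.py ribbed_center w1.png .056 .045
```

```text
0.9 [0.1731 0.5483 0.214 ] [[-0.954, 0.301, 0.0], [0.301, 0.954, 0.0], [0.0, 0.0, -1.0]]schema error: expected keys tx, ty, tz, twist
schema error: expected keys tx, ty, tz, twist
schema error: expected keys tx, ty, tz, twist
schema error: expected keys tx, ty, tz, twist
```

```bash
python3 -m inch '[{"tx":-0.056,"ty":-0.0185,"tz":0,"twist":0},{"tx":-0.056,"ty":-0.0185,"tz":0,"twist":0},{"tx":-0.056,"ty":-0.0185,"tz":0,"twist":0},{"tx":-0.056,"ty":-0.0185,"tz":0,"twist":0},{"tx":-0.056,"ty":-0.0185,"tz":0,"twist":0},{"tx":-0.056,"ty":-0.0185,"tz":0,"twist":0},{"tx":-0.056,"ty":-0.0185,"tz":0,"twist":0},{"tx":-0.056,"ty":-0.0185,"tz":0,"twist":0},{"tx":-0.056,"ty":-0.0185,"tz":0,"twist":0},{"tx":-0.056,"ty":-0.0185,"tz":0,"twist":0}]' 1
python3 -m inch '[{"tx":0,"ty":0,"tz":0,"twist":1},{"tx":0,"ty":0,"tz":0,"twist":1},{"tx":0,"ty":0,"tz":0,"twist":1},{"tx":0,"ty":0,"tz":0,"twist":1},{"tx":0,"ty":0,"tz":0,"twist":1},{"tx":0,"ty":0,"tz":0,"twist":1},{"tx":0,"ty":0,"tz":0,"twist":1},{"tx":0,"ty":0,"tz":0,"twist":1},{"tx":0,"ty":0,"tz":0,"twist":1},{"tx":0,"ty":0,"tz":0,"twist":1}]'
python3 -m inch '[{"tx":0,"ty":0,"tz":0,"twist":1},{"tx":0,"ty":0,"tz":0,"twist":1},{"tx":0,"ty":0,"tz":0,"twist":1},{"tx":0,"ty":0,"tz":0,"twist":1},{"tx":0,"ty":0,"tz":0,"twist":1},{"tx":0,"ty":0,"tz":0,"twist":1},{"tx":0,"ty":0,"tz":0,"twist":1},{"tx":0,"ty":0,"tz":0,"twist":1},{"tx":0,"ty":0,"tz":0,"twist":1},{"tx":0,"ty":0,"tz":0,"twist":1}]'
python3 -m inch '[{"tx":0,"ty":0,"tz":0,"twist":1},{"tx":0,"ty":0,"tz":0,"twist":0.7},{"tx":0,"ty":0,"tz":0,"twist":0}]'
python3 look.py ribbed_center w1.png .056 .045
```

```text
time: 2.25
eef_pos: [0.6529, 0.2021, 0.214]
tool_rot: [[-0.954, 0.301, 0.0], [0.301, 0.954, 0.0], [-0.0, 0.0, -1.0]]
force: [-0.2, 1.1, -0.1]
opening: 0.0912
grasp_force: 0.0
time: 3.5
eef_pos: [0.6514, 0.2033, 0.2138]
tool_rot: [[-0.535, 0.845, -0.0], [0.845, 0.535, 0.0], [0.0, -0.0, -1.0]]
force: [-0.1, 0.2, -0.4]
opening: 0.091
grasp_force: 0.0
time: 4.75
eef_pos: [0.6514, 0.2033, 0.2138]
tool_rot: [[0.133, 0.991, -0.0], [0.991, -0.133, 0.0], [0.0, -0.0, -1.0]]
force: [0.3, 0.1, -0.1]
opening: 0.0909
grasp_force: 0.0
time: 5.12
eef_pos: [0.6514, 0.2033, 0.2138]
tool_rot: [[0.247, 0.969, -0.0], [0.969, -0.247, 0.0], [-0.0, -0.0, -1.0]]
force: [0.2, -0.9, 0.7]
opening: 0.091
grasp_force: 0.0
5.125 [0.6514 0.2033 0.2138] [[0.247, 0.969, -0.0], [0.969, -0.247, 0.0], [-0.0, -0.0, -1.0]]
0.83 [321. 216.] 2795 rgb [213. 183. 143.] rect [653.5 204.3] [44.2 54.9] 74.0 ztop 0.0856 top [0.6531 0.2053 0.083 ] axisang -106.8
  tool shift to rect centre [0.0015 0.0018]
```

View pics/w1.png

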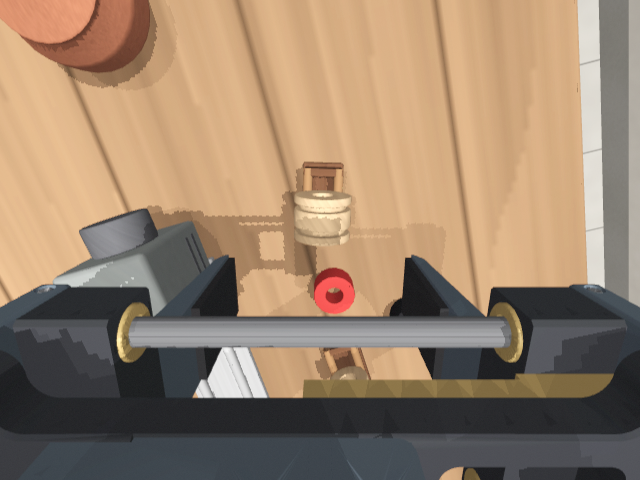

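The wrist view shows the long roller at (322,218), square between the fingers, and the red look-alike at (334,290) clear of them. Descending and gripping.

```bash
python3 -m inch '[{"tx":0.0015,"ty":0.0015,"tz":0.05,"twist":0.35},{"tx":0,"ty":0,"tz":0.055,"twist":0},{"tx":0,"ty":0,"tz":0.045,"twist":0},{"tx":0,"ty":0,"tz":0.024,"twist":0},{"tx":0,"ty":0,"tz":0,"twist":0}]' 1
python3 -m inch '[{"tx":0,"ty":0,"tz":0,"twist":0},{"tx":0,"ty":0,"tz":0,"twist":0},{"tx":0,"ty":0,"tz":0,"twist":0},{"tx":0,"ty":0,"tz":0,"twist":0},{"tx":0,"ty":0,"tz":0,"twist":0},{"tx":0,"ty":0,"tz":0,"twist":0}]' -1
```

```text
time: 5.85
eef_pos: [0.6517, 0.204, 0.0377]
tool_rot: [[0.27, 0.963, -0.005], [0.963, -0.27, -0.001], [-0.003, -0.004, -1.0]]
force: [-0.2, -0.3, -0.4]
opening: 0.0913
grasp_force: 0.0
time: 6.6
eef_pos: [0.6539, 0.2045, 0.0407]
tool_rot: [[0.271, 0.963, 0.002], [0.963, -0.271, 0.0], [0.001, 0.001, -1.0]]
force: [0.2, -1.1, 3.4]
opening: 0.0545
grasp_force: 30.0
```

```bash
python3 -m inch '[{"tx":0,"ty":0,"tz":-0.04,"twist":0},{"tx":0,"ty":0,"tz":-0.06,"twist":0},{"tx":0,"ty":0,"tz":-0.06,"twist":-0.88},{"tx":0,"ty":0,"tz":0,"twist":-0.88},{"tx":0,"ty":0,"tz":0,"twist":-0.88},{"tx":0,"ty":0,"tz":0,"twist":-0.88},{"tx":0,"ty":0,"tz":0,"twist":-0.88},{"tx":0,"ty":0,"tz":0,"twist":0}]'
python3 -m inch '[{"tx":-0.0324,"ty":-0.0312,"tz":0,"twist":0},{"tx":-0.0324,"ty":-0.0312,"tz":0,"twist":0},{"tx":-0.0324,"ty":-0.0312,"tz":0,"twist":0},{"tx":-0.0324,"ty":-0.0312,"tz":0,"twist":0},{"tx":-0.0324,"ty":-0.0312,"tz":0,"twist":0},{"tx":-0.0324,"ty":-0.0312,"tz":0,"twist":0},{"tx":0,"ty":0,"tz":0.04,"twist":0},{"tx":0,"ty":0,"tz":0.05,"twist":0},{"tx":0,"ty":0,"tz":0.028,"twist":0},{"tx":0,"ty":0,"tz":0,"twist":0}]'
cat > chk.py <<'E'
import sys
from h import *
s=env.state();f=imaging.grab_frame('side');img=f['img']
K=np.array(f['intrinsics'])
print(np.round(s['eef_pos'],4),np.round(s['tool_rot'],3).tolist())
P=cloud(f,pose(f)).reshape(-1,3)
def box(x,y,z): return P[(P[:,0]>x[0])&(P[:,0]<x[1])&(P[:,1]>y[0])&(P[:,1]<y[1])&(P[:,2]>z[0])&(P[:,2]<z[1])]
for nm,b in [('spindle',box((.45,.495),(.035,.145),(.09,.112))),('rollertop',box((.445,.5),(-.04,.04),(.07,.135))),('upr',box((.43,.53),(-.16,-.06),(.118,.135)))]:
    if len(b): print(nm,len(b),b.mean(0).round(4),np.percentile(b,[1,99],axis=0).round(4).tolist())
x,y,w,h=200,140,140,170
save(sys.argv[1],cv2.resize(img[y:y+h,x:x+w],None,fx=3.4,fy=3.4,interpolation=cv2.INTER_CUBIC))
E
python3 chk.py s1.png
```

```text
time: 7.6
eef_pos: [0.6527, 0.2044, 0.1991]
tool_rot: [[-0.032, 0.999, -0.002], [0.999, 0.032, -0.0], [-0.0, -0.002, -1.0]]
force: [-0.4, -0.7, -1.3]
opening: 0.0544
grasp_force: 30.0
time: 8.85
eef_pos: [0.4706, 0.004, 0.0802]
tool_rot: [[-0.032, 0.999, -0.006], [0.999, 0.032, 0.0], [0.0, -0.006, -1.0]]
force: [0.4, 0.3, -1.5]
opening: 0.0542
grasp_force: 30.0
[0.4706 0.004  0.0802] [[-0.032, 0.999, -0.006], [0.999, 0.032, 0.0], [0.0, -0.006, -1.0]]
spindle 37 [0.47   0.0757 0.1045] [[0.4639, 0.0505, 0.0987], [0.476, 0.0993, 0.1074]]
rollertop 763 [ 0.4721 -0.0087  0.1078] [[0.4459, -0.0218, 0.0746], [0.4992, 0.0226, 0.1281]]
upr 228 [ 0.4759 -0.1118  0.1239] [[0.449, -0.118, 0.1181], [0.5029, -0.0847, 0.128]]
```

View pics/s1.png

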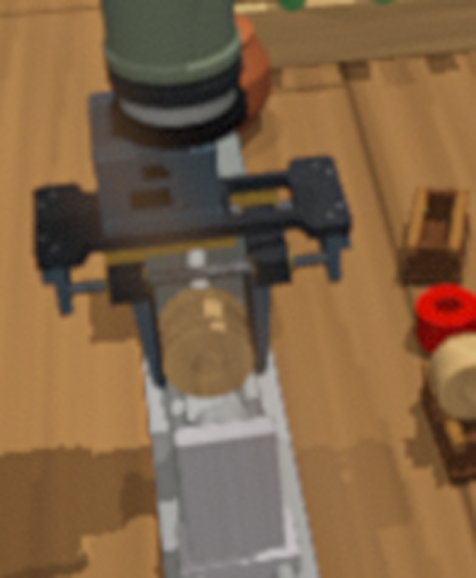

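The side crop shows the gripped roller at (205,340), lined up between the spindle and the end bearing. Threading it now.

```bash
python3 -m inch '[{"tx":0,"ty":0.001,"tz":0,"twist":0},{"tx":0.015,"ty":0,"tz":0,"twist":0},{"tx":0.02,"ty":0,"tz":0,"twist":0},{"tx":0.02,"ty":0,"tz":0,"twist":0},{"tx":0,"ty":0,"tz":0,"twist":0}]'
python3 -m inch '[{"tx":0.02,"ty":0,"tz":0,"twist":0},{"tx":0.02,"ty":0,"tz":0,"twist":0},{"tx":0.014,"ty":0,"tz":0,"twist":0},{"tx":0,"ty":0,"tz":0,"twist":0},{"tx":0,"ty":0,"tz":0,"twist":0}]'
```

```text
time: 9.52
eef_pos: [0.4721, 0.0606, 0.0827]
tool_rot: [[-0.035, 0.999, 0.002], [0.999, 0.035, 0.0], [0.0, 0.002, -1.0]]
force: [-1.0, -0.3, -0.7]
opening: 0.0543
grasp_force: 30.0
time: 10.15
eef_pos: [0.4699, 0.1125, 0.082]
tool_rot: [[-0.033, 0.999, -0.0], [0.999, 0.033, -0.0], [-0.0, -0.0, -1.0]]
force: [-0.6, -0.5, -0.9]
opening: 0.0543
grasp_force: 30.0
```

```bash
python3 -m inch '[{"tx":0.004,"ty":0,"tz":0,"twist":0},{"tx":0.002,"ty":0,"tz":0,"twist":0},{"tx":0,"ty":0,"tz":0,"twist":0}]'
python3 -m inch '[{"tx":0.002,"ty":0,"tz":0,"twist":0},{"tx":0.001,"ty":0,"tz":0,"twist":0},{"tx":0,"ty":0,"tz":0,"twist":0}]'
```

```text
time: 10.52
eef_pos: [0.4698, 0.119, 0.0819]
tool_rot: [[-0.033, 0.999, 0.0], [0.999, 0.033, 0.0], [0.0, 0.0, -1.0]]
force: [0.4, -0.4, -0.8]
opening: 0.0545
grasp_force: 30.0
time: 10.9
eef_pos: [0.4697, 0.122, 0.0819]
tool_rot: [[-0.033, 0.999, 0.0], [0.999, 0.033, 0.0], [0.0, 0.0, -1.0]]
force: [-0.1, 0.5, -1.4]
opening: 0.0542
grasp_force: 30.0
```

```bash
python3 -m inch '[{"tx":0,"ty":0,"tz":0,"twist":0},{"tx":0,"ty":0,"tz":0,"twist":0},{"tx":0,"ty":0,"tz":0,"twist":0},{"tx":0,"ty":0,"tz":0,"twist":0},{"tx":0,"ty":0,"tz":-0.03,"twist":0},{"tx":0,"ty":0,"tz":-0.045,"twist":0},{"tx":0,"ty":0,"tz":-0.055,"twist":0}]' 1
python3 -m inch '[{"tx":-0.0274,"ty":0.0321,"tz":0,"twist":0},{"tx":-0.0274,"ty":0.0321,"tz":0,"twist":0},{"tx":-0.0274,"ty":0.0321,"tz":0,"twist":0},{"tx":-0.0274,"ty":0.0321,"tz":0,"twist":0},{"tx":-0.0274,"ty":0.0321,"tz":0,"twist":0},{"tx":0,"ty":0,"tz":0,"twist":0},{"tx":0,"ty":0,"tz":0,"twist":0}]'
python3 look.py plain_center w2.png .048 .045
```

```text
time: 11.78
eef_pos: [0.469, 0.1218, 0.2126]
tool_rot: [[-0.033, 0.999, -0.002], [0.999, 0.033, -0.0], [-0.0, -0.002, -1.0]]
force: [0.6, -0.5, 0.0]
opening: 0.0915
grasp_force: 0.0
time: 12.65
eef_pos: [0.6339, -0.0095, 0.2115]
tool_rot: [[-0.033, 0.999, -0.001], [0.999, 0.033, 0.001], [0.001, -0.001, -1.0]]
force: [-0.1, 0.4, 0.1]
opening: 0.0914
grasp_force: 0.0
12.65 [ 0.6339 -0.0095  0.2115] [[-0.033, 0.999, -0.001], [0.999, 0.033, 0.001], [0.001, -0.001, -1.0]]
0.75 [326. 217.] 1647 rgb [210. 180. 140.] rect [634.1  -7.5] [47.1 30.5] 3.2 ztop 0.0777 top [ 0.634  -0.0067  0.0752] axisang -72.7
  tool shift to rect centre [0.0019 0.0005]
```

View pics/w2.png

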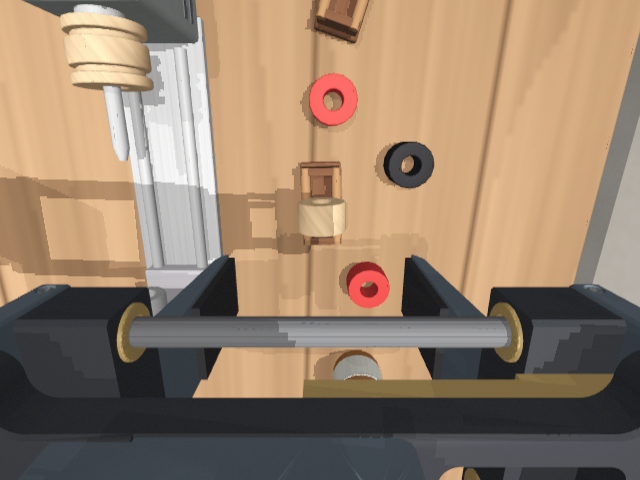

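The wrist view shows the long roller on the spindle at (107,50), and the pale short roller at (322,217) between the fingers. The look-alikes are clear.

```bash
python3 -m inch '[{"tx":0.002,"ty":0.0005,"tz":0.05,"twist":-0.3},{"tx":0,"ty":0,"tz":0.055,"twist":0},{"tx":0,"ty":0,"tz":0.045,"twist":0},{"tx":0,"ty":0,"tz":0.026,"twist":0},{"tx":0,"ty":0,"tz":0,"twist":0}]' 1
python3 -m inch '[{"tx":0,"ty":0,"tz":0,"twist":0},{"tx":0,"ty":0,"tz":0,"twist":0},{"tx":0,"ty":0,"tz":0,"twist":0},{"tx":0,"ty":0,"tz":0,"twist":0},{"tx":0,"ty":0,"tz":0,"twist":0},{"tx":0,"ty":0,"tz":0,"twist":0},{"tx":0,"ty":0,"tz":0,"twist":0}]' -1
```

```text
time: 13.38
eef_pos: [0.6328, -0.0069, 0.0343]
tool_rot: [[-0.055, 0.998, -0.005], [0.998, 0.055, 0.0], [0.001, -0.005, -1.0]]
force: [0.3, 0.7, -0.4]
opening: 0.0912
grasp_force: 0.0
time: 14.25
eef_pos: [0.6352, -0.0077, 0.0362]
tool_rot: [[-0.054, 0.999, 0.0], [0.999, 0.054, 0.0], [0.0, 0.0, -1.0]]
force: [0.7, 0.4, 2.0]
opening: 0.0465
grasp_force: 30.0
```

```bash
python3 -m inch '[{"tx":0,"ty":0,"tz":-0.05,"twist":0},{"tx":0,"ty":0,"tz":-0.055,"twist":0},{"tx":0,"ty":0,"tz":-0.055,"twist":0.3},{"tx":0,"ty":0,"tz":0,"twist":0}]'
python3 -m inch '[{"tx":0.0067,"ty":-0.0404,"tz":0,"twist":0},{"tx":0.0067,"ty":-0.0404,"tz":0,"twist":0},{"tx":0.0067,"ty":-0.0404,"tz":0,"twist":0},{"tx":0.0067,"ty":-0.0404,"tz":0,"twist":0},{"tx":0,"ty":0,"tz":0.04,"twist":0},{"tx":0,"ty":0,"tz":0.05,"twist":0},{"tx":0,"ty":0,"tz":0.024,"twist":0},{"tx":0,"ty":0,"tz":0,"twist":0},{"tx":0,"ty":0,"tz":0,"twist":0}]'
python3 chk.py s2.png
```

```text
time: 14.75
eef_pos: [0.6376, -0.0078, 0.2012]
tool_rot: [[-0.033, 0.999, 0.01], [0.999, 0.033, -0.0], [-0.001, 0.01, -1.0]]
force: [-0.1, -1.1, -0.3]
opening: 0.0465
grasp_force: 30.0
time: 15.88
eef_pos: [0.473, 0.0138, 0.0823]
tool_rot: [[-0.033, 0.999, 0.001], [0.999, 0.033, 0.0], [0.0, 0.001, -1.0]]
force: [0.4, -0.0, -0.9]
opening: 0.0466
grasp_force: 30.0
[0.473  0.0138 0.0823] [[-0.033, 0.999, 0.001], [0.999, 0.033, 0.0], [0.0, 0.001, -1.0]]
spindle 119 [0.4715 0.09   0.1051] [[0.4505, 0.0533, 0.0973], [0.4935, 0.1031, 0.1115]]
rollertop 582 [0.4726 0.0038 0.1075] [[0.4457, -0.006, 0.0804], [0.4995, 0.0269, 0.1301]]
upr 234 [ 0.4759 -0.1111  0.124 ] [[0.449, -0.1182, 0.1181], [0.5029, -0.083, 0.1275]]
```

```bash
python3 -m inch '[{"tx":0.015,"ty":0,"tz":0,"twist":0},{"tx":0.018,"ty":0,"tz":0,"twist":0},{"tx":0.018,"ty":0,"tz":0,"twist":0},{"tx":0.01,"ty":0,"tz":0,"twist":0},{"tx":0,"ty":0,"tz":0,"twist":0}]'
python3 -m inch '[{"tx":0.003,"ty":0,"tz":0,"twist":0},{"tx":0.003,"ty":0,"tz":0,"twist":0},{"tx":0,"ty":0,"tz":0,"twist":0}]'
```

```text
time: 16.55
eef_pos: [0.4708, 0.0756, 0.0823]
tool_rot: [[-0.034, 0.999, 0.001], [0.999, 0.034, 0.0], [0.0, 0.001, -1.0]]
force: [0.3, -0.0, -0.7]
opening: 0.0466
grasp_force: 30.0
time: 16.92
eef_pos: [0.4704, 0.0807, 0.0819]
tool_rot: [[-0.033, 0.999, 0.0], [0.999, 0.033, 0.0], [0.0, 0.0, -1.0]]
force: [0.3, -0.3, -0.8]
opening: 0.0464
grasp_force: 30.0
```

```bash
python3 -m inch '[{"tx":0.002,"ty":0,"tz":0,"twist":0},{"tx":0,"ty":0,"tz":0,"twist":0}]'
python3 -m inch '[{"tx":0,"ty":0,"tz":0,"twist":0},{"tx":0,"ty":0,"tz":0,"twist":0},{"tx":0,"ty":0,"tz":0,"twist":0},{"tx":0,"ty":0,"tz":0,"twist":0},{"tx":0,"ty":0,"tz":-0.03,"twist":0},{"tx":0,"ty":0,"tz":-0.045,"twist":0},{"tx":0,"ty":0,"tz":-0.05,"twist":0}]' 1
python3 -m inch '[{"tx":-0.05,"ty":0,"tz":0,"twist":0},{"tx":-0.05,"ty":0,"tz":0,"twist":0},{"tx":-0.05,"ty":0,"tz":0,"twist":0},{"tx":-0.05,"ty":0,"tz":0,"twist":0},{"tx":-0.05,"ty":0,"tz":0,"twist":0},{"tx":0,"ty":0,"tz":0,"twist":0},{"tx":0,"ty":0,"tz":0,"twist":0}]' -1
python3 chk.py s3.png
python3 - <<'E'
from h import *
f=imaging.grab_frame('wrist');save('w3.png',f['img'])
E
```

```text
time: 17.18
eef_pos: [0.4703, 0.0827, 0.0819]
tool_rot: [[-0.033, 0.999, -0.0], [0.999, 0.033, -0.0], [-0.0, -0.0, -1.0]]
force: [0.1, 0.7, -0.4]
opening: 0.0467
grasp_force: 30.3
time: 18.05
eef_pos: [0.4698, 0.0826, 0.2079]
tool_rot: [[-0.033, 0.999, -0.001], [0.999, 0.033, -0.0], [-0.0, -0.001, -1.0]]
force: [-0.3, -0.3, -0.0]
opening: 0.0911
grasp_force: 0.0
time: 18.92
eef_pos: [0.4783, -0.1667, 0.2067]
tool_rot: [[-0.032, 0.999, -0.001], [0.999, 0.032, 0.001], [0.001, -0.001, -1.0]]
force: [-0.3, -0.3, 0.1]
opening: 0.0236
grasp_force: 0.0
[ 0.4783 -0.1667  0.2067] [[-0.032, 0.999, -0.001], [0.999, 0.032, 0.001], [0.001, -0.001, -1.0]]
spindle 100 [0.4801 0.0677 0.1013] [[0.4613, 0.0431, 0.0908], [0.4939, 0.1019, 0.1117]]
upr 236 [ 0.4758 -0.111   0.1239] [[0.449, -0.1181, 0.1182], [0.5029, -0.0817, 0.1279]]
```

View pics/w3.png

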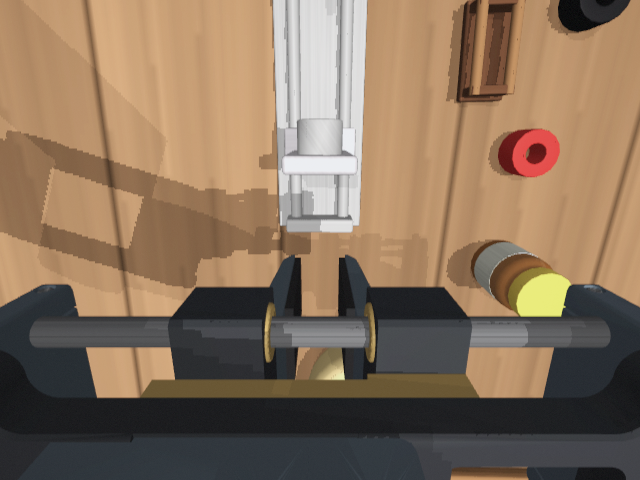

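The wrist view shows the end bearing's upright at (320,163), centred on the tool, with the closing fingers behind it and clear. Lowering and pushing.

```bash
python3 -m inch '[{"tx":0,"ty":0,"tz":0.045,"twist":0},{"tx":0,"ty":0,"tz":0.05,"twist":0},{"tx":0,"ty":0,"tz":0.028,"twist":0},{"tx":0.01,"ty":0,"tz":0,"twist":0},{"tx":0.015,"ty":0,"tz":0,"twist":0},{"tx":0.015,"ty":0,"tz":0,"twist":0},{"tx":0.015,"ty":0,"tz":0,"twist":0},{"tx":0.015,"ty":0,"tz":0,"twist":0}]' -1
python3 -m inch '[{"tx":0.015,"ty":0,"tz":0,"twist":0},{"tx":0.015,"ty":0,"tz":0,"twist":0},{"tx":0.015,"ty":0,"tz":0,"twist":0},{"tx":0.015,"ty":0,"tz":0,"twist":0},{"tx":0.01,"ty":0,"tz":0,"twist":0},{"tx":0,"ty":0,"tz":0,"twist":0}]'
python3 chk.py s4.png
```

```text
time: 20.02
eef_pos: [0.4773, -0.0964, 0.085]
tool_rot: [[-0.033, 0.999, 0.003], [0.999, 0.033, -0.001], [-0.001, 0.003, -1.0]]
force: [0.9, -2.2, 1.6]
opening: 0.0005
grasp_force: 1.6
time: 20.78
eef_pos: [0.4726, -0.0259, 0.0834]
tool_rot: [[-0.034, 0.999, -0.003], [0.999, 0.034, 0.001], [0.001, -0.003, -1.0]]
force: [0.3, 0.5, 0.2]
opening: 0.0005
grasp_force: 0.0
[ 0.4726 -0.0259  0.0834] [[-0.034, 0.999, -0.003], [0.999, 0.034, 0.001], [0.001, -0.003, -1.0]]
spindle 10 [0.4729 0.0554 0.1044] [[0.4702, 0.05, 0.1028], [0.4749, 0.0607, 0.1062]]
rollertop 290 [ 0.472  -0.0086  0.0962] [[0.4454, -0.0294, 0.0702], [0.4997, -0.005, 0.1243]]
```

View pics/s4.png

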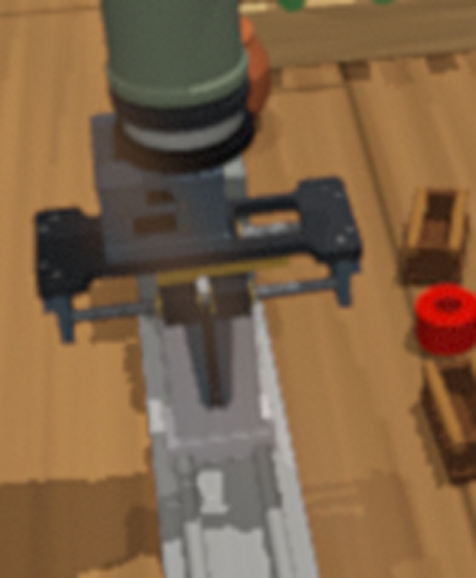

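The crop shows the fingers at (213,370) behind the upright, pushing it centrally. Continuing towards the stop.

```bash
python3 -m inch '[{"tx":0.01,"ty":0,"tz":0,"twist":0},{"tx":0.01,"ty":0,"tz":0,"twist":0},{"tx":0.006,"ty":0,"tz":0,"twist":0},{"tx":0,"ty":0,"tz":0,"twist":0}]'
python3 -m inch '[{"tx":0.003,"ty":0,"tz":0,"twist":0},{"tx":0.002,"ty":0,"tz":0,"twist":0},{"tx":0,"ty":0,"tz":0,"twist":0}]'
python3 -m inch '[{"tx":0.002,"ty":0,"tz":0,"twist":0},{"tx":0.001,"ty":0,"tz":0,"twist":0},{"tx":0,"ty":0,"tz":0,"twist":0}]'
```

```text
time: 21.32
eef_pos: [0.4733, -0.0003, 0.084]
tool_rot: [[-0.033, 0.999, 0.001], [0.999, 0.033, 0.001], [0.001, 0.001, -1.0]]
force: [-0.3, -0.7, -0.9]
opening: 0.0005
grasp_force: 0.0
time: 21.7
eef_pos: [0.4734, 0.0039, 0.0841]
tool_rot: [[-0.033, 0.999, 0.001], [0.999, 0.033, 0.0], [0.0, 0.001, -1.0]]
force: [0.4, -1.8, 0.1]
opening: 0.0005
grasp_force: 0.7
time: 22.08
eef_pos: [0.4733, 0.0069, 0.0841]
tool_rot: [[-0.033, 0.999, 0.001], [0.999, 0.033, 0.0], [0.0, 0.001, -1.0]]
force: [1.5, -2.1, 0.1]
opening: 0.0005
grasp_force: 1.0
```

```bash
for i in 1; do python3 -m inch '[{"tx":0.002,"ty":0,"tz":0,"twist":0},{"tx":0.001,"ty":0,"tz":0,"twist":0},{"tx":0,"ty":0,"tz":0,"twist":0}]'; python3 -m inch '[{"tx":0.001,"ty":0,"tz":0,"twist":0},{"tx":0.001,"ty":0,"tz":0,"twist":0},{"tx":0,"ty":0,"tz":0,"twist":0}]'; done | grep -E "eef|force"
```

```text
eef_pos: [0.4733, 0.0077, 0.0842]
force: [1.8, -11.5, 0.6]
grasp_force: 5.7
eef_pos: [0.4733, 0.0076, 0.0843]
force: [1.6, -19.7, 1.0]
grasp_force: 9.8
```

The force jumps at the expected travel, so the bearing is at its stop. Backing off to verify.

```bash
python3 -m inch '[{"tx":-0.01,"ty":0,"tz":0,"twist":0},{"tx":-0.03,"ty":0,"tz":0,"twist":0},{"tx":-0.03,"ty":0,"tz":-0.04,"twist":0},{"tx":-0.03,"ty":0,"tz":-0.06,"twist":0},{"tx":-0.04,"ty":0,"tz":-0.03,"twist":0},{"tx":0,"ty":0,"tz":0,"twist":0},{"tx":0,"ty":0,"tz":0,"twist":0}]'|grep -E "time|eef|force"
python3 - <<'E'
from h import *
s=env.state();f=imaging.grab_frame('wrist');img=f['img'];g=imaging.grab_frame('top')
P=cloud(g,pose(g)).reshape(-1,3)
C=g['img'].reshape(-1,3).astype(int)
m=(abs(P[:,0]-.472)<.05)&(P[:,1]>0)&(P[:,1]<.16)&(P[:,2]>.06)
for a in np.arange(0,.16,.005):
    q=m&(P[:,1]>=a)&(P[:,1]<a+.005)
    if q.sum(): print(round(a,3),q.sum(),np.percentile(P[q],98,axis=0)[2].round(4),np.ptp(P[q][:,0]).round(3),np.median(C[q],0))
a=cv2.resize(g['img'][240:350,180:420],None,fx=3.3,fy=3.3,interpolation=cv2.INTER_CUBIC)[:, :640]
h=imaging.grab_frame('side');b=cv2.resize(h['img'][160:360,200:420],(320,290));
save('fin.png',np.vstack([np.hstack([cv2.resize(img,(387,290)),b]),cv2.resize(a,(707,300))]))
E
```

```text
time: 23.7
eef_pos: [0.4762, -0.1251, 0.2087]
force: [-0.1, 0.7, -0.0]
grasp_force: 0.0
0.025 46 0.1317 0.054 [192.5 186.  187. ]
0.03 48 0.1306 0.054 [224. 225. 225.]
0.035 45 0.13 0.054 [208. 203. 205.]
0.04 28 0.1212 0.033 [181.  176.5 172.5]
0.045 28 0.1224 0.033 [181.5 178.  174. ]
0.05 28 0.1207 0.034 [179.  176.  171.5]
0.055 28 0.1202 0.033 [179.5 177.  172.5]
0.06 28 0.1221 0.033 [173. 169. 164.]
0.065 25 0.1224 0.043 [179. 138. 107.]
0.07 35 0.1227 0.043 [214. 169. 117.]
0.075 36 0.1218 0.043 [218.  170.  116.5]
0.08 37 0.1216 0.045 [217. 169. 116.]
0.085 38 0.124 0.045 [217.  170.5 117.5]
0.09 37 0.124 0.045 [220. 176. 121.]
0.095 29 0.1195 0.048 [170. 140. 103.]
0.1 53 0.1253 0.053 [199. 154. 107.]
0.105 38 0.1262 0.053 [187.5 150.  104. ]
0.11 43 0.1264 0.052 [180. 143.  99.]
0.115 44 0.1263 0.054 [218.  171.5 118.5]
0.12 44 0.1285 0.054 [212.5 170.  117. ]
0.125 43 0.1271 0.053 [215. 169. 116.]
0.13 35 0.1242 0.047 [197. 156. 108.]
0.135 46 0.1263 0.052 [167.  132.5  92.5]
0.14 34 0.1254 0.05 [205. 175. 130.]
0.145 46 0.122 0.055 [86. 84. 71.]
0.15 97 0.1301 0.083 [111. 109. 103.]
0.155 70 0.1309 0.083 [160. 163. 154.]
```

View pics/fin.png

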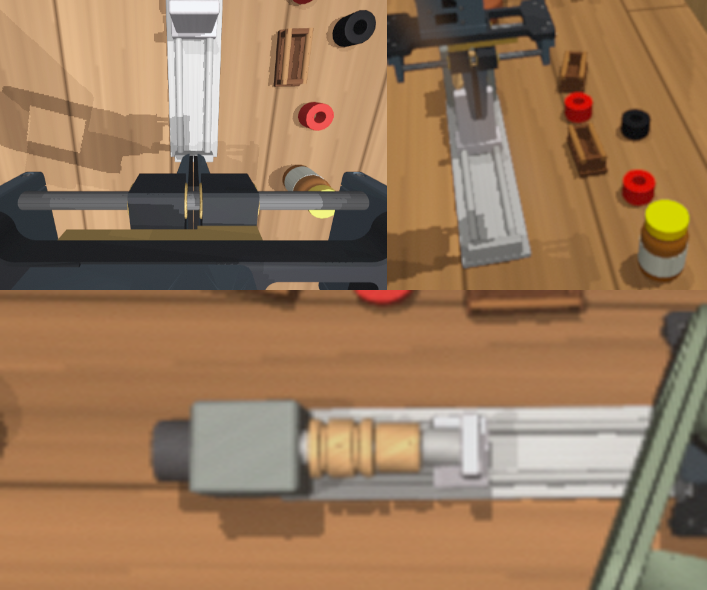

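The final views show the long then short roller at (345,447) and (397,447), against the block and held by the cap at (440,447). The rim is about 79 mm from the root, and the look-alikes and jar are untouched.

```bash
python3 -c "
from cell import env
print(env.hand_in())"
```

```text
the job is handed in; nothing more can be done
None
```

The job is handed in at about 24 s: the long grooved roller and then the short plain roller are on the spindle, and the end bearing is at its stop with its cap over the spindle's end. The cheese wheel, jar and crock were never touched.

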